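Slide the loaded tube rack home in the rack reader

TASK

Push the loaded tube rack along the bench until it sits home in the rack reader: one long side flat against the reader's front face and one end up against the end stop. Slide it gently by its sides with the fingers, without lifting or tipping it and without touching the tubes, leave the jar, the dish and the small tube block where they stand, and finish clear of everything.

Things in the scene. Friction and masses are not known exactly. Their poses are not given: they have to be found in the camera images.
- rack: The loose rack to push: dark grey flat-sided block with a black top plate, 90 mm (its x) by 176 mm (its y), 60 mm high, about 0.5 kg loaded. Origin: centre of its underside, z up. Long sides face its -x and +x, ends its -y and +y (+y is the left end). It starts askew on the bench on the robot's side of the reader, some cm short of its face and of the end stop.
- tubes: The 25 capped sample tubes fixed in the rack and moving with it: 16 mm wide pale turquoise caps, tops 83 mm above the bench; the caps begin 7 mm in from the rack's long sides and 10 mm in from its ends. Origin and axes are the rack's. Not to be touched.
- reader: The rack reader, fixed, placed differently each time: low white housing 150 mm deep, 300 mm wide, 60 mm high. Origin: on the bench, on its vertical front face, mid-width. x points into the housing (away from the robot), y left along the face, z up. A rack that is home has its origin at x = -45 mm, y = 0 here and its axes parallel to these.
- end_stop (a point): The end stop, part of the reader: a grey bar 20 mm thick and 55 mm high that juts 85 mm from the face towards the robot, at the left as seen from the robot. This point: on the bench, in the corner where the bar's inner surface (facing the reader's -y) meets the face, 88 mm left of the reader's origin. Axes are the reader's.
- jar: A bystander: closed specimen jar, 60 mm across and 80 mm high, loose. Origin: centre of its underside.
- dish: A bystander: open white dish, 90 mm across and 35 mm high, loose. Origin: centre of its underside.
- block: A bystander: small white block 50 mm (x) by 70 mm (y) by 35 mm with three capped tubes standing in a row, 80 mm high in all, loose. Origin: centre of its underside.

How it is judged:
By the outcome, as a careful person would: the job done as asked, in the order asked, and still so for the second after the job is handed in, with the robot touching nothing.
It also fails if it takes over 48 s, if anything falls off the work surface, if the arm or the gripper's body presses on something with over 40 N, if the wrist force passes 120 N, or if a joint passes its speed limit or range.

ROBOT

A 6-joint arm with a two-finger parallel gripper is mounted at the origin on the work surface. World frame = base frame: x ahead of the robot, y to its left, z up, the work surface at z = 0. Lengths are in m, angles in rad, forces in N, time in s.
With the tool pointing down it reaches from about 0.35 to 0.85 m from the base axis. Payload 8.1 kg.
Tool frame: the origin (TCP) lies midway between the tips of the shut fingers; the grasp point (between the pads) lies 19 mm behind it; z points along the fingers, y is the line along which they close (so a half turn about z gives the same grasp; the last joint's range is limited). The gripper opens to 93 mm and grips with 3 to 60 N. Pads are 15 mm wide; open, the fingers measure 128 mm over their backs; the gripper's body (75 mm by 188 mm) begins 65 mm behind the grasp point.
Start: joints at [1.201, 0.13, 1.488, -0, 1.523, -0.085], TCP at [0.169, 0.576, 0.219] pointing down, gripper open.
Joint ranges: [-2.96, 2.96], [-0.89, 2.26], [0.02, 2.5], [-1.34, 4.48], [0, 2.73], [-2.66, 2.66]. Speed limits (rad/s): [2.39, 2.39, 2.79, 3.14, 3.14, 3.14].

INTERFACE

Orientations are given as a rotation vector (axis times angle).
In Python, from plant import read_state, read_camera, camera_model, close_job gives the robot as it stands. The module is installed in compiled form; this text tells all that it offers.
- The arm moves only by the tool carry_out, never from a script. Its argument "moves" is a list of rows, each an object of numbers: "jaw": the finger opening in m, from 0 to 0.093; "dx", "dy", "dz": the shift along the tool's x, y, z in m; "yaw": the turn about the tool's z in rad. In form: [{"jaw": .., "dx": .., "dy": .., "dz": .., "yaw": ..}, ...]. A call has 1 to 8 rows; each row shifts and turns the commanded pose from where the row before left it, along the tool's axes as they then stand; what a row does not reach is not made up. A row lasts 1/8 s, in which the tool goes at most 62.5 mm and 10.7 degrees, less where a joint would pass 70% of its speed; a pose out of reach is approached as far as the arm can. A call is refused whole if a number of a shift passes 0.0625 or a number of a turn 0.188, either way. A call with a gripper value outside its range is refused whole. The fingers move at their own pace and stop on an object; "grip_force" is the grip in N (left out, the last holds). Time passes only in rows, so rows that do not move let the fingers close. It gives the time, the measured TCP pose, the force, the opening and the grip force at its end, in the units of the state.
- read_state(): the state, without advancing time (a new reading comes with each control period).
- read_camera(name): name is "scene" or "top" or "wrist"; returns the picture (420x560x3 uint8, red, green, blue); there is no depth.
- camera_model(name): a dict with "camera_matrix" (3x3 intrinsics, pixels), "view" (4x4, takes a point from world to camera coordinates). Camera axes: x right, y up, looking along -z (the intrinsics and any distortion apply to the point x, -y, -z); pixel columns grow to the right and rows downward; lengths in m; the calibration is good to about 2 mm. A picture is of the moment at which its call begins: read the wrist's pose just before it. camera_model takes no time and is no camera call; for the wrist camera it gives the pose at the moment of the call.
- close_job(): hands the job in; it is judged then, once.
The state is a dict: "t": time; "q": joint angles; "dq": joint speeds; "joint_torque": joint torques, N m; "tool_pos": TCP position; "orientation": TCP orientation; "force": force on the tool from outside, world axes, zero at the start; "wrist_torque": the same for the moment, N m; "opening": finger opening in m; "gripper_force": force on a finger pad.
Only numpy, scipy, OpenCV 4.12 (cv2) and the standard library are available. Lean on these libraries where they do the work, as an engineer would, in place of code of your own. Each camera call takes 0.05 s, during which the arm holds its last target. There are 200 camera calls.

## Working session

There is one attempt and no reset: what is moved stays moved. The work goes in short steps, Python scripts to look and compute and a tool call to move; the robot and the scene stay as the last step left them, time stands still between calls to the robot, and variables do not carry over. Pictures are saved under pics/ and viewed, at most 10 in all, crops included, and the job is handed in when it is done.

Besides the shell and the picture viewer there is one more tool, called after "Emit:" as name(argument=value, ...), one argument or row to a line, values as JSON. carry_out: Moves the arm, as the interface text tells. Its arguments: {"type":"object","properties":{"moves":{"type":"array","items":{"type":"object","properties":{"jaw":{"type":"number"},"dx":{"type":"number"},"dy":{"type":"number"},"dz":{"type":"number"},"yaw":{"type":"number"}}}},"grip_force":{"type":"number"}},"required":["moves"]}

```bash
mkdir -p pics; python3 - <<'E'
from plant import *
import cv2,numpy as np
for n in("scene","top"):
    im=read_camera(n);cv2.imwrite(f"pics/{n}0.png",im[:,:,::-1]);m=camera_model(n);print(n,np.round(m["camera_matrix"],1).tolist(),np.round(m["view"],3).tolist(),[k for k in m])
s=read_state();print(s)
E
```

```text
scene [[427.6, 0.0, 286.0], [0.0, 427.6, 206.5], [0.0, 0.0, 1.0]] [[0.598, 0.801, -0.0, -0.29], [-0.475, 0.355, 0.805, 0.236], [0.646, -0.482, 0.593, -1.602], [0.0, 0.0, 0.0, 1.0]] ['camera_matrix', 'view']
top [[409.3, 0.0, 277.4], [0.0, 409.3, 213.3], [0.0, 0.0, 1.0]] [[0.018, -1.0, 0.001, -0.04], [0.998, 0.018, 0.055, -0.522], [-0.055, 0.0, 0.999, -1.072], [0.0, 0.0, 0.0, 1.0]] ['camera_matrix', 'view']
{'t': 0.1, 'q': array([ 1.20060716e+00,  1.31082179e-01,  1.48917524e+00,  3.67022641e-05,
        1.52298398e+00, -8.53689738e-02]), 'dq': array([ 0.00250307, -0.00308842, -0.00278919, -0.0002022 ,  0.00015662,
        0.00030163]), 'joint_torque': array([ 1.02087903e-03, -5.61334491e+01, -4.93098056e+01,  7.70612829e-02,
        2.89924111e-02, -1.44981482e-05]), 'tool_pos': array([0.16835344, 0.57536637, 0.21769174]), 'orientation': array([-4.45828534e-01, -3.10938442e+00,  2.50963116e-03]), 'force': array([ 0.19399878, -0.12415352,  0.20652252]), 'wrist_torque': array([-0.01841598,  0.0420761 , -0.00133719]), 'gripper_force': 0.0, 'opening': 0.09297336891522838}
```

View pics/top0.png

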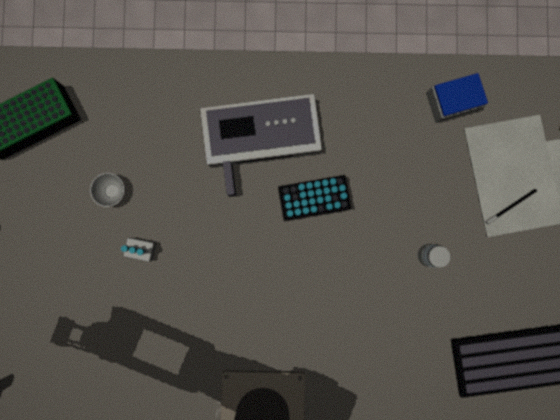

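View pics/scene0.png

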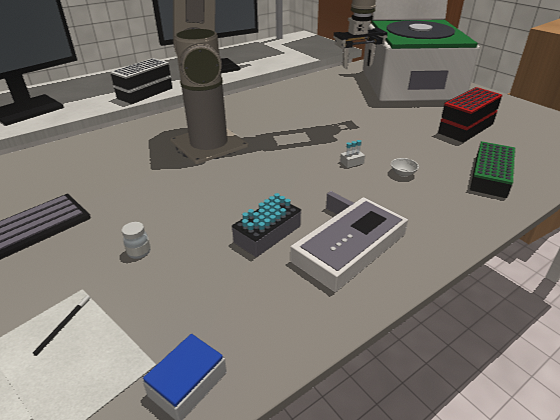

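The top view shows the reader at about (202–320, 97–163), the end stop at (230,180) and the rack at (280–350, 177–220). The dish is at (108,190), the block at (139,250) and the jar at (437,256). I'll enlarge it to get the corners.

```bash
python3 - <<'E'
import cv2
im=cv2.imread("pics/top0.png")[95:225,195:360]
im=cv2.convertScaleAbs(im,alpha=1.8,beta=20)
cv2.imwrite("pics/crop0.png",cv2.resize(im,None,fx=4.6,fy=4.6,interpolation=cv2.INTER_CUBIC))
E
```

```text
(no output)
```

View pics/crop0.png

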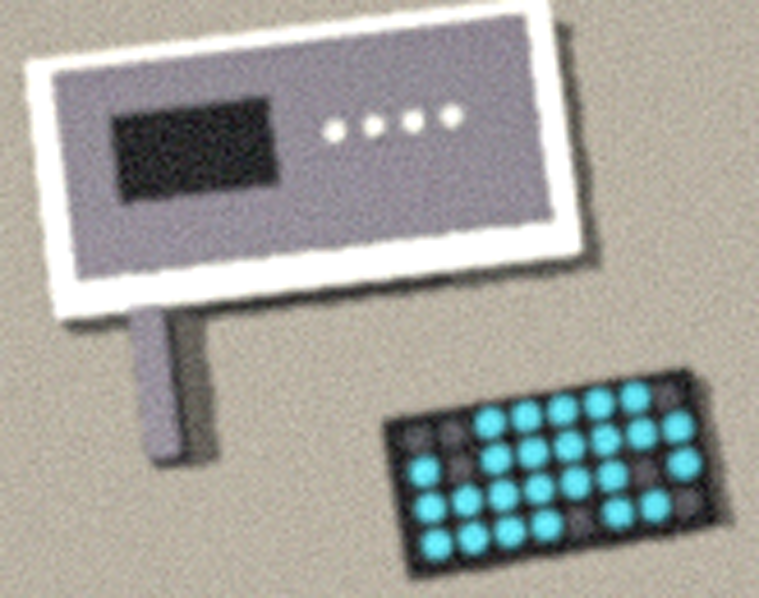

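The enlarged crop gives the reader corners TL (25,60), TR (550,0), BR (583,258) and BL (60,322), where the lower edge is the foot of the front face. The stop's inner edge runs from about (168,310) to (183,455). The rack's top corners are (385,420), (692,370), (725,522) and (410,578).

```bash
cat > h.py <<'E'
from plant import *
import numpy as np, cv2
def bp(uv,z,m):
    K=m["camera_matrix"];V=np.array(m["view"]);R,t=V[:3,:3],V[:3,3]
    c=-R.T@t; d=np.linalg.inv(K)@[uv[0],uv[1],1]; d=R.T@(d*[1,-1,-1])
    return c+d*(z-c[2])/d[2]
def proj(p,m):
    V=np.array(m["view"]);q=V[:3,:3]@p+V[:3,3];q=q*[1,-1,-1];u=m["camera_matrix"]@q;return u[:2]/u[2]
def crop(u,v,f=4.6,o=(195,95)): return ((u+.5)/f-.5+o[0],(v+.5)/f-.5+o[1])
E
python3 - <<'E'
from h import *
m=camera_model("top");V=m["view"];print("cam",-V[:3,:3].T@V[:3,3])
P=lambda l,z:np.array([bp(crop(*p),z,m)[:2] for p in l])
def show(n,a):print(n,np.round(a,4).tolist())
show("reader back",P([(25,60),(550,0)],.06));show("reader front z0",P([(60,322),(583,258)],0)); 
show("stop",P([(168,310),(183,455)],.055)); show("stop outer",P([(130,312),(150,465)],.055))
r=P([(385,420),(692,370),(725,522),(410,578)],.06);show("rack",r);print(r.mean(0),np.linalg.norm(r-np.roll(r,-1,0),axis=1))
for a,b in((0,1),(3,2)):d=r[a]-r[b];print(np.arctan2(-d[0],d[1]))
for a,b in((3,0),(2,1)):d=r[b]-r[a];print(np.arctan2(d[1],d[0]))
for n,p,z in(("dish",(108,190),.035),("block",(139,250),.035),("jar",(438,257),.08)):print(n,bp(p,z,m))
E
```

```text
cam [ 0.46331196 -0.03053562  1.09942288]
reader back [[0.7895, 0.1737], [0.8291, -0.1202]]
reader front z0 [[0.6521, 0.1605], [0.6957, -0.1468]]
stop [[0.6505, 0.0908], [0.5693, 0.0805]]
stop outer [[0.649, 0.112], [0.5634, 0.0987]]
rack [[0.5903, -0.0317], [0.6212, -0.2018], [0.5369, -0.2208], [0.5028, -0.047]]
[ 0.56278871 -0.12531907] [0.17291955 0.08646031 0.17708149 0.08880631]
0.18008347251193993
0.19374049725562711
0.17371090529460756
0.2214958537335627
dish [0.57465879 0.41279711 0.035     ]
block [0.42000458 0.32622983 0.035     ]
jar [ 0.41763144 -0.4308839   0.08      ]
```

```bash
cat >> h.py <<'E'
from scipy.spatial.transform import Rotation as Ro
def yawof(s):
    y=Ro.from_rotvec(s["orientation"]).as_matrix()[:,1]; return np.arctan2(-y[0],y[1])
def plan(targets):
    """targets: (x,y,z,yaw,n rows); prints rounded rows from the measured pose, tool down"""
    s=read_state();p=s["tool_pos"].copy();w=yawof(s);print("at",np.round(p,4),round(w,4),"q",np.round(s["q"],2),"F",np.round(s["force"],1),"t",s["t"])
    for x,y,z,tw,n in targets:
        d=(np.array([x,y,z])-p)/n; dw=(tw-w)/n
        for _ in range(n):
            tx=np.array([-np.cos(w),-np.sin(w),0]);ty=np.array([-np.sin(w),np.cos(w),0])
            print({"dx":round(d@tx,4),"dy":round(d@ty,4),"dz":round(-d[2],4),"yaw":round(-dw,3)})
            p=p+d;w+=dw
E
python3 -c "
from h import *
plan([(.49,-.139,.2,.187,15),(.49,-.139,.02,.187,4)])"
```

```text
at [0.1684 0.5754 0.2177] -0.2848 q [ 1.2   0.13  1.49  0.    1.52 -0.09] F [ 0.2 -0.1  0.2] t 0.1
{'dx': np.float64(-0.034), 'dy': np.float64(-0.0397), 'dz': np.float64(0.0012), 'yaw': np.float64(-0.031)}
{'dx': np.float64(-0.0327), 'dy': np.float64(-0.0407), 'dz': np.float64(0.0012), 'yaw': np.float64(-0.031)}
{'dx': np.float64(-0.0314), 'dy': np.float64(-0.0417), 'dz': np.float64(0.0012), 'yaw': np.float64(-0.031)}
{'dx': np.float64(-0.0301), 'dy': np.float64(-0.0427), 'dz': np.float64(0.0012), 'yaw': np.float64(-0.031)}
{'dx': np.float64(-0.0287), 'dy': np.float64(-0.0436), 'dz': np.float64(0.0012), 'yaw': np.float64(-0.031)}
{'dx': np.float64(-0.0273), 'dy': np.float64(-0.0445), 'dz': np.float64(0.0012), 'yaw': np.float64(-0.031)}
{'dx': np.float64(-0.0259), 'dy': np.float64(-0.0453), 'dz': np.float64(0.0012), 'yaw': np.float64(-0.031)}
{'dx': np.float64(-0.0245), 'dy': np.float64(-0.0461), 'dz': np.float64(0.0012), 'yaw': np.float64(-0.031)}
{'dx': np.float64(-0.023), 'dy': np.float64(-0.0469), 'dz': np.float64(0.0012), 'yaw': np.float64(-0.031)}
{'dx': np.float64(-0.0215), 'dy
[... 310 characters left out ...]
0.0169), 'dy': np.float64(-0.0494), 'dz': np.float64(0.0012), 'yaw': np.float64(-0.031)}
{'dx': np.float64(-0.0154), 'dy': np.float64(-0.0499), 'dz': np.float64(0.0012), 'yaw': np.float64(-0.031)}
{'dx': np.float64(-0.0138), 'dy': np.float64(-0.0504), 'dz': np.float64(0.0012), 'yaw': np.float64(-0.031)}
{'dx': np.float64(-0.0), 'dy': np.float64(-0.0), 'dz': np.float64(0.045), 'yaw': np.float64(-0.0)}
{'dx': np.float64(-0.0), 'dy': np.float64(-0.0), 'dz': np.float64(0.045), 'yaw': np.float64(-0.0)}
{'dx': np.float64(-0.0), 'dy': np.float64(-0.0), 'dz': np.float64(0.045), 'yaw': np.float64(-0.0)}
{'dx': np.float64(-0.0), 'dy': np.float64(-0.0), 'dz': np.float64(0.045), 'yaw': np.float64(-0.0)}
```

Emit:
carry_out(
  moves=[
    {"dx": -0.034, "dy": -0.04, "yaw": -0.031},
    {"dx": -0.033, "dy": -0.041, "yaw": -0.031},
    {"dx": -0.031, "dy": -0.042, "yaw": -0.031},
    {"dx": -0.03, "dy": -0.043, "yaw": -0.031},
    {"dx": -0.029, "dy": -0.044, "yaw": -0.031},
    {"dx": -0.027, "dy": -0.0445, "yaw": -0.031},
    {"dx": -0.026, "dy": -0.045, "yaw": -0.031},
    {"dx": -0.0245, "dy": -0.046, "yaw": -0.031},
  ],
)

```text
invalid input at $.moves[0]: expected keys jaw, dx, dy, dz, yaw
```

Emit:
carry_out(
  moves=[
    {"dx": -0.023, "dy": -0.047, "yaw": -0.031},
    {"dx": -0.0215, "dy": -0.048, "yaw": -0.031},
    {"dx": -0.02, "dy": -0.048, "yaw": -0.031},
    {"dx": -0.0185, "dy": -0.049, "yaw": -0.031},
    {"dx": -0.017, "dy": -0.0495, "yaw": -0.031},
    {"dx": -0.0155, "dy": -0.05, "yaw": -0.031},
    {"dx": -0.014, "dy": -0.05, "yaw": -0.031},
    {"dx": 0},
  ],
)

```text
invalid input at $.moves[0]: expected keys jaw, dx, dy, dz, yaw
```

```bash
python3 -c "
from h import *
plan([(.49,-.139,.018,.187,5)])
im=read_camera('wrist');cv2.imwrite('pics/w1.png',im[:,:,::-1])
m=camera_model('wrist');print(m['view'].round(3).tolist())"
```

```text
at [0.1684 0.5754 0.2177] -0.2848 q [ 1.2   0.13  1.49  0.    1.52 -0.09] F [ 0.2 -0.1  0.2] t 0.1
{'dx': np.float64(-0.1019), 'dy': np.float64(-0.119), 'dz': np.float64(0.0399), 'yaw': np.float64(-0.094)}
{'dx': np.float64(-0.0902), 'dy': np.float64(-0.1281), 'dz': np.float64(0.0399), 'yaw': np.float64(-0.094)}
{'dx': np.float64(-0.0777), 'dy': np.float64(-0.136), 'dz': np.float64(0.0399), 'yaw': np.float64(-0.094)}
{'dx': np.float64(-0.0646), 'dy': np.float64(-0.1428), 'dz': np.float64(0.0399), 'yaw': np.float64(-0.094)}
{'dx': np.float64(-0.0508), 'dy': np.float64(-0.1482), 'dz': np.float64(0.0399), 'yaw': np.float64(-0.094)}
[[0.28, 0.96, -0.001, -0.599], [-0.926, 0.27, -0.265, 0.031], [-0.254, 0.076, 0.964, -0.39], [0.0, 0.0, 0.0, 1.0]]
```

View pics/w1.png

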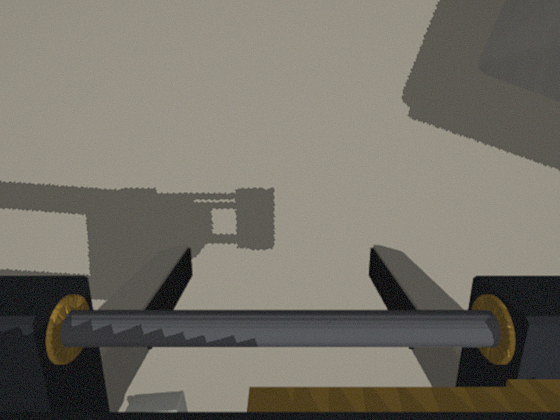

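The wrist picture shows only bench and shadows, with the fingers at (150,300) and (400,300). The moves were refused because every row needs all five keys, so I'm resending them.

Emit:
carry_out(
  moves=[
    {"jaw": 0.093, "dx": -0.034, "dy": -0.04, "dz": 0, "yaw": -0.031},
    {"jaw": 0.093, "dx": -0.033, "dy": -0.041, "dz": 0, "yaw": -0.031},
    {"jaw": 0.093, "dx": -0.031, "dy": -0.042, "dz": 0, "yaw": -0.031},
    {"jaw": 0.093, "dx": -0.03, "dy": -0.043, "dz": 0, "yaw": -0.031},
    {"jaw": 0.093, "dx": -0.029, "dy": -0.044, "dz": 0, "yaw": -0.031},
    {"jaw": 0.093, "dx": -0.027, "dy": -0.0445, "dz": 0, "yaw": -0.031},
    {"jaw": 0.093, "dx": -0.026, "dy": -0.045, "dz": 0, "yaw": -0.031},
    {"jaw": 0.093, "dx": -0.0245, "dy": -0.046, "dz": 0, "yaw": -0.031},
  ],
)

```text
t: 1.15
tool_pos: [0.3395, 0.192, 0.2186]
orientation: [0.056, 3.141, 0.0]
force: [1.8, 0.0, -0.4]
opening: 0.0927
gripper_force: 0.0
```

Emit:
carry_out(
  moves=[
    {"jaw": 0.093, "dx": -0.023, "dy": -0.047, "dz": 0, "yaw": -0.031},
    {"jaw": 0.093, "dx": -0.0215, "dy": -0.048, "dz": 0, "yaw": -0.031},
    {"jaw": 0.093, "dx": -0.02, "dy": -0.048, "dz": 0, "yaw": -0.031},
    {"jaw": 0.093, "dx": -0.0185, "dy": -0.049, "dz": 0, "yaw": -0.031},
    {"jaw": 0.093, "dx": -0.017, "dy": -0.0495, "dz": 0, "yaw": -0.031},
    {"jaw": 0.093, "dx": -0.0155, "dy": -0.05, "dz": 0, "yaw": -0.031},
    {"jaw": 0.093, "dx": -0.014, "dy": -0.05, "dz": 0, "yaw": -0.031},
    {"jaw": 0.093, "dx": 0, "dy": 0, "dz": 0, "yaw": 0},
  ],
)

```text
t: 2.15
tool_pos: [0.488, -0.1436, 0.2177]
orientation: [0.277, -3.128, -0.0]
force: [-1.1, 0.8, 0.0]
opening: 0.0928
gripper_force: 0.0
```

```bash
sed -i 's/round(\([^()]*\),\([34]\))/round(float(\1),\2)/g' h.py; python3 -c "
from h import *
plan([(.49,-.139,.018,.187,5)])"
```

```text
Traceback (most recent call last):
  File "h.py", line 15, in plan
    s=read_state();p=s["tool_pos"].copy();w=yawof(s);print("at",np.round(float(p),4),round(float(w),4),"q",np.round(s["q"],2),"F",np.round(s["force"],1),"t",s["t"])
                                                                         ~~~~~^^^
TypeError: only length-1 arrays can be converted to Python scalars
```

Emit:
carry_out(
  moves=[
    {"jaw": 0.093, "dx": -0.003, "dy": 0.004, "dz": 0.04, "yaw": -0.01},
    {"jaw": 0.093, "dx": 0, "dy": 0, "dz": 0.04, "yaw": 0},
    {"jaw": 0.093, "dx": 0, "dy": 0, "dz": 0.04, "yaw": 0},
    {"jaw": 0.093, "dx": 0, "dy": 0, "dz": 0.04, "yaw": 0},
    {"jaw": 0.093, "dx": 0, "dy": 0, "dz": 0.038, "yaw": 0},
    {"jaw": 0.093, "dx": 0, "dy": 0, "dz": 0, "yaw": 0},
  ],
)

```text
t: 2.9
tool_pos: [0.4867, -0.1343, 0.0175]
orientation: [0.298, -3.121, -0.005]
force: [1.0, 0.8, -0.4]
opening: 0.093
gripper_force: 0.0
```

Emit:
carry_out(
  moves=[
    {"jaw": 0.093, "dx": -0.005, "dy": 0, "dz": 0, "yaw": 0},
    {"jaw": 0.093, "dx": -0.005, "dy": 0, "dz": 0, "yaw": 0},
    {"jaw": 0.093, "dx": -0.005, "dy": 0, "dz": 0, "yaw": 0},
    {"jaw": 0.093, "dx": -0.005, "dy": 0, "dz": 0, "yaw": 0},
    {"jaw": 0.093, "dx": -0.005, "dy": 0, "dz": 0, "yaw": 0},
    {"jaw": 0.093, "dx": -0.005, "dy": 0, "dz": 0, "yaw": 0},
    {"jaw": 0.093, "dx": -0.005, "dy": 0, "dz": 0, "yaw": 0},
  ],
)

```text
t: 3.78
tool_pos: [0.5239, -0.1298, 0.0206]
orientation: [0.298, -3.125, -0.0]
force: [-6.1, -1.8, 5.2]
opening: 0.0928
gripper_force: 3.1
```

```bash
sed -i 's/np.round(float(p),4)/np.round(p,4)/' h.py; python3 -c "
from h import *
plan([])
im=cv2.convertScaleAbs(read_camera('top')[95:225,195:360,::-1],alpha=1.8,beta=20)
cv2.imwrite('pics/c1.png',cv2.resize(im,None,fx=4.6,fy=4.6,interpolation=cv2.INTER_CUBIC))"
```

```text
at [ 0.5239 -0.1298  0.0206] 0.1901 q [-0.34  0.16  1.83 -0.    1.15 -2.1 ] F [-6.1 -1.8  5.2] t 3.775
```

View pics/c1.png

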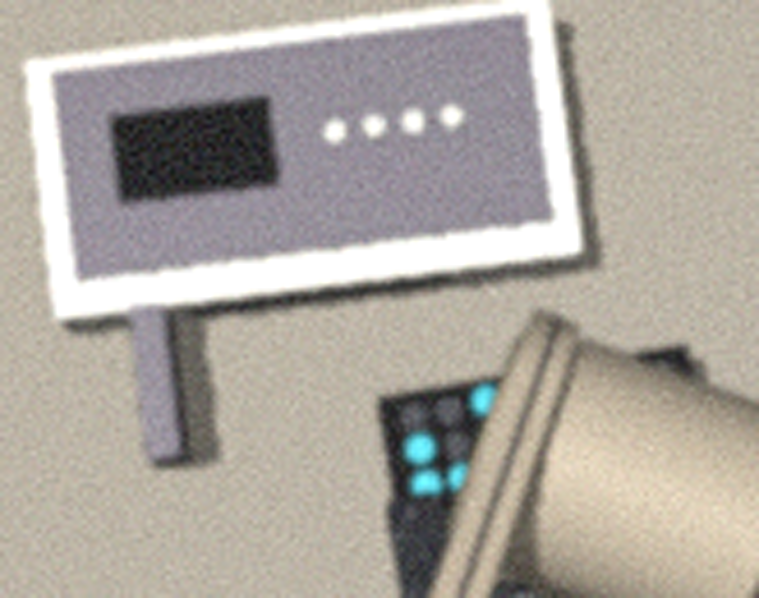

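The picture shows the fingers pushing. The rack's left top corner is now at (380,398), so it has advanced about 13 mm and stayed straight. The force is about 6 N. I'll keep going and turn slowly to the reader's yaw.

Emit:
carry_out(
  moves=[
    {"jaw": 0.093, "dx": -0.005, "dy": 0, "dz": 0, "yaw": 0.007},
    {"jaw": 0.093, "dx": -0.005, "dy": 0, "dz": 0, "yaw": 0.007},
    {"jaw": 0.093, "dx": -0.005, "dy": 0, "dz": 0, "yaw": 0.007},
    {"jaw": 0.093, "dx": -0.005, "dy": 0, "dz": 0, "yaw": 0.007},
    {"jaw": 0.093, "dx": -0.005, "dy": 0, "dz": 0, "yaw": 0.007},
    {"jaw": 0.093, "dx": -0.005, "dy": 0, "dz": 0, "yaw": 0.007},
    {"jaw": 0.093, "dx": -0.005, "dy": 0, "dz": 0, "yaw": 0.007},
    {"jaw": 0.093, "dx": -0.005, "dy": 0, "dz": 0, "yaw": 0.003},
  ],
)

```text
t: 4.82
tool_pos: [0.5632, -0.123, 0.0204]
orientation: [0.216, -3.132, -0.001]
force: [-6.3, -0.9, 3.8]
opening: 0.093
gripper_force: 2.8
```

Emit:
carry_out(
  moves=[
    {"jaw": 0.093, "dx": -0.003, "dy": 0, "dz": 0, "yaw": 0},
    {"jaw": 0.093, "dx": -0.003, "dy": 0, "dz": 0, "yaw": 0},
    {"jaw": 0.093, "dx": -0.003, "dy": 0, "dz": 0, "yaw": 0},
  ],
)

```text
t: 5.2
tool_pos: [0.5722, -0.1218, 0.0204]
orientation: [0.217, -3.132, -0.0]
force: [-5.0, -1.1, 3.1]
opening: 0.093
gripper_force: 2.6
```

Emit:
carry_out(
  moves=[
    {"jaw": 0.093, "dx": -0.002, "dy": 0, "dz": 0, "yaw": 0},
    {"jaw": 0.093, "dx": -0.002, "dy": 0, "dz": 0, "yaw": 0},
    {"jaw": 0.093, "dx": -0.001, "dy": 0, "dz": 0, "yaw": 0},
  ],
)

```text
t: 5.58
tool_pos: [0.5777, -0.121, 0.0204]
orientation: [0.217, -3.134, -0.0]
force: [-4.1, -0.8, 0.3]
opening: 0.0929
gripper_force: 1.8
```

Emit:
carry_out(
  moves=[
    {"jaw": 0.093, "dx": -0.001, "dy": 0, "dz": 0, "yaw": 0},
    {"jaw": 0.093, "dx": -0.001, "dy": 0, "dz": 0, "yaw": 0},
  ],
)

```text
t: 5.82
tool_pos: [0.5797, -0.1207, 0.0204]
orientation: [0.217, -3.134, -0.0]
force: [-3.0, -1.2, -2.1]
opening: 0.0928
gripper_force: 1.4
```

Emit:
carry_out(
  moves=[
    {"jaw": 0.093, "dx": -0.001, "dy": 0, "dz": 0, "yaw": 0},
    {"jaw": 0.093, "dx": -0.001, "dy": 0, "dz": 0, "yaw": 0},
  ],
)

```text
t: 6.08
tool_pos: [0.5817, -0.1205, 0.0205]
orientation: [0.217, -3.134, -0.0]
force: [-2.6, -0.1, -2.0]
opening: 0.0931
gripper_force: 1.2
```

Emit:
carry_out(
  moves=[
    {"jaw": 0.093, "dx": -0.001, "dy": 0, "dz": 0, "yaw": 0},
    {"jaw": 0.093, "dx": -0.001, "dy": 0, "dz": 0, "yaw": 0},
  ],
)

```text
t: 6.32
tool_pos: [0.5838, -0.1203, 0.0206]
orientation: [0.217, -3.134, 0.0]
force: [-3.1, -0.5, -1.2]
opening: 0.0933
gripper_force: 1.2
```

Emit:
carry_out(
  moves=[
    {"jaw": 0.093, "dx": -0.001, "dy": 0, "dz": 0, "yaw": 0},
    {"jaw": 0.093, "dx": -0.001, "dy": 0, "dz": 0, "yaw": 0},
  ],
)

```text
t: 6.58
tool_pos: [0.5844, -0.1203, 0.0206]
orientation: [0.217, -3.131, 0.0]
force: [-13.7, -2.1, 6.6]
opening: 0.0928
gripper_force: 6.7
```

Emit:
carry_out(
  moves=[
    {"jaw": 0.093, "dx": -0.001, "dy": 0, "dz": 0, "yaw": 0},
  ],
)

```text
t: 6.7
tool_pos: [0.5844, -0.1203, 0.0206]
orientation: [0.218, -3.129, 0.0]
force: [-19.1, -2.7, 11.2]
opening: 0.093
gripper_force: 9.5
```

Emit:
carry_out(
  moves=[
    {"jaw": 0.093, "dx": -0.001, "dy": 0, "dz": 0, "yaw": 0},
  ],
)

```text
t: 6.82
tool_pos: [0.5845, -0.1203, 0.0206]
orientation: [0.218, -3.127, 0.0]
force: [-24.8, -4.4, 14.3]
opening: 0.0926
gripper_force: 12.1
```

```bash
python3 -c "
from h import *
plan([]);print(read_state()['wrist_torque'])
im=cv2.convertScaleAbs(read_camera('scene')[170:300,215:415,::-1],alpha=1.3,beta=10)
cv2.imwrite('pics/s2.png',cv2.resize(im,None,fx=4,fy=4,interpolation=cv2.INTER_CUBIC))"
```

```text
at [ 0.5845 -0.1203  0.0206] 0.1392 q [-0.29  0.31  1.66 -0.    1.18 -2.  ] F [-24.8  -4.4  14.3] t 6.825
[-0.04993648  3.62761395  0.99767351]
```

View pics/s2.png

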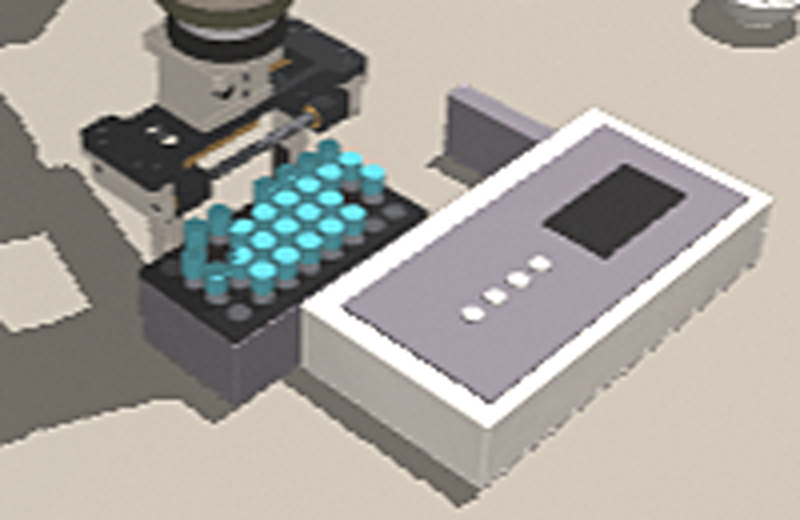

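The rack sits flat against the reader face: the contact edge is clean from (300,290) to (425,215), the force has risen to 25 N and z has barely changed. I'll back off and go round to the right end.

```bash
python3 -c "
from h import *
plan([(.5548,-.1244,.02,.139,1),(.5548,-.1244,.125,.139,2),(.648,-.232,.125,-1.433,9),(.648,-.232,.018,-1.433,3)])"
```

```text
at [ 0.5845 -0.1203  0.0206] 0.1393 q [-0.29  0.31  1.66 -0.    1.18 -2.  ] F [-20.8  -3.1  14.1] t 6.875
{'dx': 0.03, 'dy': 0.0001, 'dz': 0.0006, 'yaw': 0.0}
{'dx': 0.0, 'dy': 0.0, 'dz': -0.0525, 'yaw': -0.0}
{'dx': 0.0, 'dy': 0.0, 'dz': -0.0525, 'yaw': -0.0}
{'dx': -0.0086, 'dy': -0.0133, 'dz': -0.0, 'yaw': 0.175}
{'dx': -0.0108, 'dy': -0.0116, 'dz': -0.0, 'yaw': 0.175}
{'dx': -0.0126, 'dy': -0.0095, 'dz': -0.0, 'yaw': 0.175}
{'dx': -0.0141, 'dy': -0.0072, 'dz': -0.0, 'yaw': 0.175}
{'dx': -0.0151, 'dy': -0.0046, 'dz': -0.0, 'yaw': 0.175}
{'dx': -0.0157, 'dy': -0.0019, 'dz': -0.0, 'yaw': 0.175}
{'dx': -0.0158, 'dy': 0.0008, 'dz': -0.0, 'yaw': 0.175}
{'dx': -0.0154, 'dy': 0.0036, 'dz': -0.0, 'yaw': 0.175}
{'dx': -0.0146, 'dy': 0.0062, 'dz': -0.0, 'yaw': 0.175}
{'dx': -0.0, 'dy': -0.0, 'dz': 0.0357, 'yaw': -0.0}
{'dx': -0.0, 'dy': -0.0, 'dz': 0.0357, 'yaw': -0.0}
{'dx': -0.0, 'dy': -0.0, 'dz': 0.0357, 'yaw': -0.0}
```

Emit:
carry_out(
  moves=[
    {"jaw": 0.093, "dx": 0.006, "dy": 0, "dz": 0, "yaw": 0},
    {"jaw": 0.093, "dx": 0.015, "dy": 0, "dz": 0, "yaw": 0},
    {"jaw": 0.093, "dx": 0.015, "dy": 0, "dz": 0, "yaw": 0},
    {"jaw": 0.06, "dx": 0, "dy": 0, "dz": -0.053, "yaw": 0},
    {"jaw": 0.035, "dx": 0, "dy": 0, "dz": -0.053, "yaw": 0},
    {"jaw": 0.035, "dx": 0, "dy": 0, "dz": -0.01, "yaw": 0},
    {"jaw": 0.035, "dx": -0.009, "dy": -0.013, "dz": 0, "yaw": 0.175},
    {"jaw": 0.035, "dx": -0.011, "dy": -0.012, "dz": 0, "yaw": 0.175},
  ],
)

```text
t: 7.88
tool_pos: [0.574, -0.1488, 0.1366]
orientation: [0.34, 3.122, 0.0]
force: [-0.3, -0.3, -1.0]
opening: 0.0474
gripper_force: 0.0
```

Emit:
carry_out(
  moves=[
    {"jaw": 0.035, "dx": -0.013, "dy": -0.0095, "dz": 0, "yaw": 0.175},
    {"jaw": 0.035, "dx": -0.014, "dy": -0.007, "dz": 0, "yaw": 0.175},
    {"jaw": 0.035, "dx": -0.015, "dy": -0.0045, "dz": 0, "yaw": 0.175},
    {"jaw": 0.035, "dx": -0.0155, "dy": -0.002, "dz": 0, "yaw": 0.175},
    {"jaw": 0.035, "dx": -0.016, "dy": 0.001, "dz": 0, "yaw": 0.175},
    {"jaw": 0.035, "dx": -0.0155, "dy": 0.0035, "dz": 0, "yaw": 0.175},
    {"jaw": 0.035, "dx": -0.0145, "dy": 0.006, "dz": 0, "yaw": 0.175},
    {"jaw": 0.035, "dx": 0, "dy": 0, "dz": 0, "yaw": 0},
  ],
)

```text
t: 8.88
tool_pos: [0.6461, -0.2328, 0.1357]
orientation: [-2.067, -2.365, -0.0]
force: [0.3, 0.1, 0.1]
opening: 0.035
gripper_force: 0.0
```

```bash
python3 -c "
from h import *
plan([(.648,-.232,.018,-1.433,3)])
im=cv2.convertScaleAbs(read_camera('top')[95:225,195:360,::-1],alpha=1.8,beta=20)
cv2.imwrite('pics/c2.png',cv2.resize(im,None,fx=4.6,fy=4.6,interpolation=cv2.INTER_CUBIC))"
```

```text
at [ 0.6461 -0.2328  0.1357] -1.4364 q [-0.42  0.41  1.31  0.    1.42 -0.56] F [0.3 0.1 0.1] t 8.875
{'dx': 0.0002, 'dy': 0.0007, 'dz': 0.0392, 'yaw': -0.001}
{'dx': 0.0002, 'dy': 0.0007, 'dz': 0.0392, 'yaw': -0.001}
{'dx': 0.0002, 'dy': 0.0007, 'dz': 0.0392, 'yaw': -0.001}
```

View pics/c2.png

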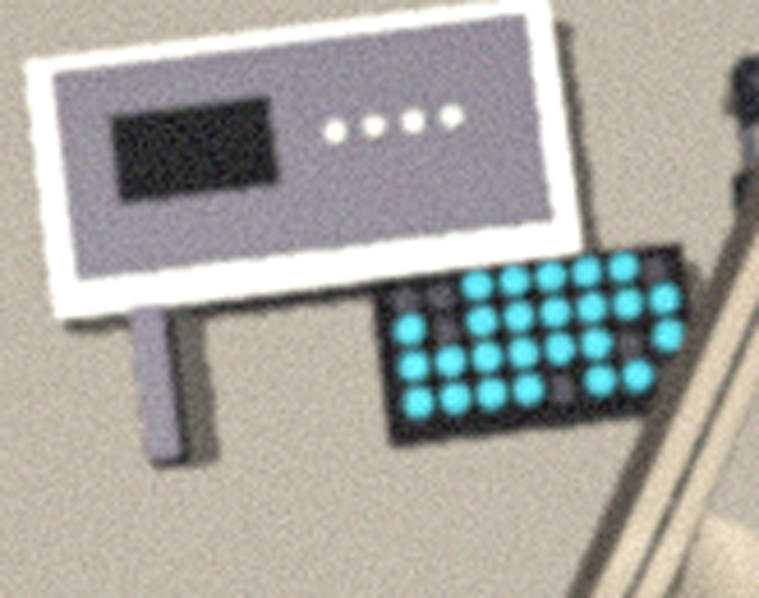

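The rack is flush with the face. Its left end is at (383,365), about 117 mm short of the stop's inner edge at (172,365). The right end is about 20 mm from the fingers. I'll descend and push along the face.

Emit:
carry_out(
  moves=[
    {"jaw": 0.035, "dx": 0, "dy": 0, "dz": 0.04, "yaw": -0.003},
    {"jaw": 0.035, "dx": 0, "dy": 0, "dz": 0.04, "yaw": 0},
    {"jaw": 0.035, "dx": 0, "dy": 0, "dz": 0.037, "yaw": 0},
    {"jaw": 0.035, "dx": 0, "dy": 0, "dz": 0, "yaw": 0},
    {"jaw": 0.035, "dx": 0.006, "dy": 0, "dz": 0, "yaw": 0},
    {"jaw": 0.035, "dx": 0.006, "dy": 0, "dz": 0, "yaw": 0},
    {"jaw": 0.035, "dx": 0.004, "dy": 0, "dz": 0, "yaw": 0},
  ],
)

```text
t: 9.8
tool_pos: [0.6448, -0.2163, 0.0217]
orientation: [2.061, 2.367, 0.002]
force: [0.1, -0.3, 0.2]
opening: 0.0349
gripper_force: 0.0
```

Emit:
carry_out(
  moves=[
    {"jaw": 0.035, "dx": 0.004, "dy": 0, "dz": 0, "yaw": 0},
    {"jaw": 0.035, "dx": 0.004, "dy": 0, "dz": 0, "yaw": 0},
    {"jaw": 0.035, "dx": 0.004, "dy": 0, "dz": 0, "yaw": 0},
    {"jaw": 0.035, "dx": 0.004, "dy": 0, "dz": 0, "yaw": 0},
  ],
)

```text
t: 10.3
tool_pos: [0.6418, -0.202, 0.0205]
orientation: [2.063, 2.366, -0.001]
force: [-1.2, -6.1, 2.5]
opening: 0.0351
gripper_force: 2.8
```

Emit:
carry_out(
  moves=[
    {"jaw": 0.035, "dx": 0.005, "dy": 0, "dz": 0, "yaw": 0},
    {"jaw": 0.035, "dx": 0.005, "dy": 0, "dz": 0, "yaw": 0},
    {"jaw": 0.035, "dx": 0.005, "dy": 0, "dz": 0, "yaw": 0},
    {"jaw": 0.035, "dx": 0.005, "dy": 0, "dz": 0, "yaw": 0},
    {"jaw": 0.035, "dx": 0.005, "dy": 0, "dz": 0, "yaw": 0},
    {"jaw": 0.035, "dx": 0.005, "dy": 0, "dz": 0, "yaw": 0},
    {"jaw": 0.035, "dx": 0.005, "dy": 0, "dz": 0, "yaw": 0},
    {"jaw": 0.035, "dx": 0.005, "dy": 0, "dz": 0, "yaw": 0},
  ],
)

```text
t: 11.3
tool_pos: [0.6363, -0.1623, 0.0205]
orientation: [2.063, 2.366, -0.001]
force: [-0.6, -5.8, 1.8]
opening: 0.0349
gripper_force: 2.9
```

Emit:
carry_out(
  moves=[
    {"jaw": 0.035, "dx": 0.005, "dy": 0, "dz": 0, "yaw": 0},
    {"jaw": 0.035, "dx": 0.005, "dy": 0, "dz": 0, "yaw": 0},
    {"jaw": 0.035, "dx": 0.005, "dy": 0, "dz": 0, "yaw": 0},
    {"jaw": 0.035, "dx": 0.005, "dy": 0, "dz": 0, "yaw": 0},
    {"jaw": 0.035, "dx": 0.005, "dy": 0, "dz": 0, "yaw": 0},
    {"jaw": 0.035, "dx": 0.005, "dy": 0, "dz": 0, "yaw": 0},
    {"jaw": 0.035, "dx": 0.005, "dy": 0, "dz": 0, "yaw": 0},
    {"jaw": 0.035, "dx": 0.005, "dy": 0, "dz": 0, "yaw": 0},
  ],
)

```text
t: 12.3
tool_pos: [0.6309, -0.1227, 0.0205]
orientation: [2.063, 2.366, -0.001]
force: [-1.3, -5.9, 3.2]
opening: 0.0353
gripper_force: 3.0
```

```bash
python3 -c "
from h import *
plan([])
im=cv2.convertScaleAbs(read_camera('scene')[170:300,215:415,::-1],alpha=1.3,beta=10)
cv2.imwrite('pics/s3.png',cv2.resize(im,None,fx=4,fy=4,interpolation=cv2.INTER_CUBIC))"
```

```text
at [ 0.6309 -0.1227  0.0205] -1.4341 q [-0.27  0.41  1.53 -0.    1.2  -0.41] F [-1.3 -5.9  3.2] t 12.3
```

View pics/s3.png

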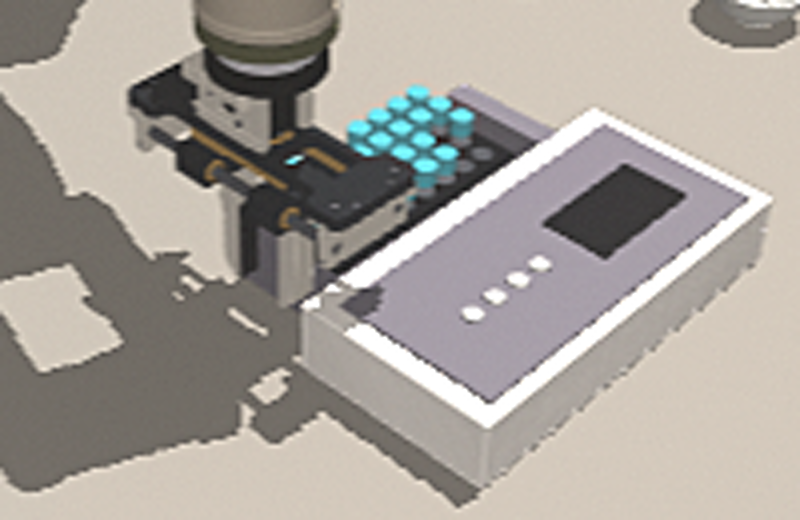

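The rack slides along the face and stays flush. Its left end is at about (510,145), near the stop, and roughly 26 mm remain.

Emit:
carry_out(
  moves=[
    {"jaw": 0.035, "dx": 0.005, "dy": 0, "dz": 0, "yaw": 0},
    {"jaw": 0.035, "dx": 0.005, "dy": 0, "dz": 0, "yaw": 0},
    {"jaw": 0.035, "dx": 0.004, "dy": 0, "dz": 0, "yaw": 0},
    {"jaw": 0.035, "dx": 0.003, "dy": 0, "dz": 0, "yaw": 0},
    {"jaw": 0.035, "dx": 0.002, "dy": 0, "dz": 0, "yaw": 0},
  ],
)

```text
t: 12.98
tool_pos: [0.6283, -0.1038, 0.0205]
orientation: [2.063, 2.367, -0.001]
force: [-1.0, -6.2, 2.5]
opening: 0.0351
gripper_force: 3.0
```

Emit:
carry_out(
  moves=[
    {"jaw": 0.035, "dx": 0.0015, "dy": 0, "dz": 0, "yaw": 0},
    {"jaw": 0.035, "dx": 0.0015, "dy": 0, "dz": 0, "yaw": 0},
    {"jaw": 0.035, "dx": 0.0015, "dy": 0, "dz": 0, "yaw": 0},
  ],
)

```text
t: 13.35
tool_pos: [0.6278, -0.0995, 0.0205]
orientation: [2.063, 2.366, -0.001]
force: [-1.7, -6.5, 3.4]
opening: 0.0349
gripper_force: 3.1
```

Emit:
carry_out(
  moves=[
    {"jaw": 0.035, "dx": 0.001, "dy": 0, "dz": 0, "yaw": 0},
    {"jaw": 0.035, "dx": 0.001, "dy": 0, "dz": 0, "yaw": 0},
  ],
)

```text
t: 13.6
tool_pos: [0.6275, -0.0975, 0.0205]
orientation: [2.063, 2.366, -0.001]
force: [-0.4, -7.1, 3.6]
opening: 0.0351
gripper_force: 3.1
```

Emit:
carry_out(
  moves=[
    {"jaw": 0.035, "dx": 0.001, "dy": 0, "dz": 0, "yaw": 0},
    {"jaw": 0.035, "dx": 0.001, "dy": 0, "dz": 0, "yaw": 0},
  ],
)

```text
t: 13.85
tool_pos: [0.6274, -0.0968, 0.0205]
orientation: [2.062, 2.365, -0.003]
force: [0.9, -15.6, 0.6]
opening: 0.0351
gripper_force: 7.2
```

Emit:
carry_out(
  moves=[
    {"jaw": 0.035, "dx": 0.001, "dy": 0, "dz": 0, "yaw": 0},
    {"jaw": 0.035, "dx": 0.001, "dy": 0, "dz": 0, "yaw": 0},
  ],
)

```text
t: 14.1
tool_pos: [0.6274, -0.0968, 0.0206]
orientation: [2.061, 2.363, -0.005]
force: [1.9, -21.8, -0.3]
opening: 0.035
gripper_force: 11.2
```

Emit:
carry_out(
  moves=[
    {"jaw": 0.035, "dx": 0.001, "dy": 0, "dz": 0, "yaw": 0},
  ],
)

```text
t: 14.22
tool_pos: [0.6274, -0.0968, 0.0207]
orientation: [2.06, 2.362, -0.006]
force: [2.2, -25.7, -1.1]
opening: 0.0352
gripper_force: 13.2
```

The rack is up against the stop, with the force rising and no more travel. I'll withdraw, then give a gentle two-finger seating press on the long side.

Emit:
carry_out(
  moves=[
    {"jaw": 0.035, "dx": -0.005, "dy": 0, "dz": 0, "yaw": 0},
    {"jaw": 0.035, "dx": -0.015, "dy": 0, "dz": 0, "yaw": 0},
    {"jaw": 0.035, "dx": -0.015, "dy": 0, "dz": 0, "yaw": 0},
    {"jaw": 0.035, "dx": 0, "dy": 0, "dz": -0.04, "yaw": 0},
    {"jaw": 0.035, "dx": 0, "dy": 0, "dz": -0.05, "yaw": 0},
    {"jaw": 0.035, "dx": 0, "dy": 0, "dz": -0.03, "yaw": 0},
    {"jaw": 0.035, "dx": 0, "dy": 0, "dz": 0, "yaw": 0},
  ],
)

```text
t: 15.1
tool_pos: [0.6334, -0.127, 0.1434]
orientation: [2.061, 2.364, 0.004]
force: [-0.4, -0.2, 0.2]
opening: 0.035
gripper_force: 0.0
```

```bash
python3 -c "
from h import *
plan([(.5467,-.0117,.14,.139,9),(.5467,-.0117,.02,.139,3)])"
```

```text
at [ 0.6334 -0.127   0.1434] -1.434 q [-0.28  0.29  1.44  0.    1.4  -0.41] F [-0.4 -0.2  0.2] t 15.1
{'dx': 0.014, 'dy': -0.0078, 'dz': 0.0004, 'yaw': -0.175}
{'dx': 0.0151, 'dy': -0.0052, 'dz': 0.0004, 'yaw': -0.175}
{'dx': 0.0158, 'dy': -0.0025, 'dz': 0.0004, 'yaw': -0.175}
{'dx': 0.016, 'dy': 0.0003, 'dz': 0.0004, 'yaw': -0.175}
{'dx': 0.0157, 'dy': 0.003, 'dz': 0.0004, 'yaw': -0.175}
{'dx': 0.015, 'dy': 0.0057, 'dz': 0.0004, 'yaw': -0.175}
{'dx': 0.0137, 'dy': 0.0082, 'dz': 0.0004, 'yaw': -0.175}
{'dx': 0.0121, 'dy': 0.0105, 'dz': 0.0004, 'yaw': -0.175}
{'dx': 0.0101, 'dy': 0.0125, 'dz': 0.0004, 'yaw': -0.175}
{'dx': 0.0, 'dy': 0.0, 'dz': 0.04, 'yaw': -0.0}
{'dx': 0.0, 'dy': 0.0, 'dz': 0.04, 'yaw': -0.0}
{'dx': 0.0, 'dy': 0.0, 'dz': 0.04, 'yaw': -0.0}
```

Emit:
carry_out(
  moves=[
    {"jaw": 0.093, "dx": 0.014, "dy": -0.008, "dz": 0, "yaw": -0.175},
    {"jaw": 0.093, "dx": 0.015, "dy": -0.005, "dz": 0, "yaw": -0.175},
    {"jaw": 0.093, "dx": 0.016, "dy": -0.0025, "dz": 0, "yaw": -0.175},
    {"jaw": 0.093, "dx": 0.016, "dy": 0, "dz": 0, "yaw": -0.175},
    {"jaw": 0.093, "dx": 0.016, "dy": 0.003, "dz": 0, "yaw": -0.175},
    {"jaw": 0.093, "dx": 0.015, "dy": 0.006, "dz": 0, "yaw": -0.175},
    {"jaw": 0.093, "dx": 0.014, "dy": 0.008, "dz": 0, "yaw": -0.175},
    {"jaw": 0.093, "dx": 0.012, "dy": 0.0105, "dz": 0, "yaw": -0.175},
  ],
)

```text
t: 16.1
tool_pos: [0.552, -0.023, 0.1375]
orientation: [-0.044, -3.138, -0.001]
force: [-0.6, 0.6, 0.2]
opening: 0.0931
gripper_force: 0.0
```

Emit:
carry_out(
  moves=[
    {"jaw": 0.093, "dx": 0.01, "dy": 0.0125, "dz": 0, "yaw": -0.173},
    {"jaw": 0.093, "dx": 0, "dy": 0, "dz": 0, "yaw": 0},
  ],
)

```text
t: 16.35
tool_pos: [0.5426, -0.01, 0.1379]
orientation: [0.218, -3.131, -0.001]
force: [-0.7, 0.5, 0.5]
opening: 0.0929
gripper_force: 0.0
```

```bash
python3 -c "
from h import *
plan([(.5467,-.0117,.02,.139,3)])"
```

```text
at [ 0.5426 -0.01    0.1379] 0.1392 q [-0.11  0.03  1.74  0.    1.37 -1.82] F [-0.7  0.5  0.5] t 16.35
{'dx': -0.0013, 'dy': -0.0008, 'dz': 0.0393, 'yaw': 0.0}
{'dx': -0.0013, 'dy': -0.0008, 'dz': 0.0393, 'yaw': 0.0}
{'dx': -0.0013, 'dy': -0.0008, 'dz': 0.0393, 'yaw': 0.0}
```

Emit:
carry_out(
  moves=[
    {"jaw": 0.093, "dx": 0, "dy": 0, "dz": 0.04, "yaw": 0},
    {"jaw": 0.093, "dx": 0, "dy": 0, "dz": 0.04, "yaw": 0},
    {"jaw": 0.093, "dx": 0, "dy": 0, "dz": 0.038, "yaw": 0},
    {"jaw": 0.093, "dx": 0, "dy": 0, "dz": 0, "yaw": 0},
    {"jaw": 0.093, "dx": -0.008, "dy": 0, "dz": 0, "yaw": 0},
    {"jaw": 0.093, "dx": -0.008, "dy": 0, "dz": 0, "yaw": 0},
    {"jaw": 0.093, "dx": -0.006, "dy": 0, "dz": 0, "yaw": 0},
    {"jaw": 0.093, "dx": -0.001, "dy": 0, "dz": 0, "yaw": 0},
  ],
)

```text
t: 17.35
tool_pos: [0.5677, -0.0072, 0.0225]
orientation: [-0.218, 3.133, -0.0]
force: [-0.2, 0.2, 0.0]
opening: 0.0929
gripper_force: 0.0
```

Emit:
carry_out(
  moves=[
    {"jaw": 0.093, "dx": -0.001, "dy": 0, "dz": 0, "yaw": 0},
    {"jaw": 0.093, "dx": -0.001, "dy": 0, "dz": 0, "yaw": 0},
  ],
)

```text
t: 17.6
tool_pos: [0.568, -0.0071, 0.0216]
orientation: [0.219, -3.133, 0.0]
force: [-5.8, -1.4, 4.0]
opening: 0.0932
gripper_force: 2.9
```

Emit:
carry_out(
  moves=[
    {"jaw": 0.093, "dx": -0.001, "dy": 0, "dz": 0, "yaw": 0},
    {"jaw": 0.093, "dx": -0.001, "dy": 0, "dz": 0, "yaw": 0},
  ],
)

```text
t: 17.85
tool_pos: [0.568, -0.007, 0.0212]
orientation: [0.219, -3.128, -0.0]
force: [-15.1, -2.5, 10.7]
opening: 0.0926
gripper_force: 7.9
```

It was already flush and did not move. I'll withdraw clear and check.

Emit:
carry_out(
  moves=[
    {"jaw": 0.093, "dx": 0.004, "dy": 0, "dz": 0, "yaw": 0},
    {"jaw": 0.093, "dx": 0.015, "dy": 0, "dz": 0, "yaw": 0},
    {"jaw": 0.093, "dx": 0.025, "dy": 0, "dz": 0, "yaw": 0},
    {"jaw": 0.093, "dx": 0.01, "dy": 0, "dz": -0.05, "yaw": 0},
    {"jaw": 0.093, "dx": 0.02, "dy": 0, "dz": -0.05, "yaw": 0},
    {"jaw": 0.093, "dx": 0.03, "dy": 0, "dz": -0.05, "yaw": 0},
    {"jaw": 0.093, "dx": 0.03, "dy": 0, "dz": -0.03, "yaw": 0},
    {"jaw": 0.093, "dx": 0, "dy": 0, "dz": 0, "yaw": 0},
  ],
)

```text
t: 18.85
tool_pos: [0.4389, -0.0258, 0.205]
orientation: [-0.217, 3.127, -0.003]
force: [-0.1, -0.2, -1.6]
opening: 0.0929
gripper_force: 0.0
```

```bash
python3 -c "
from h import *
plan([])
f=lambda n,a,b,c,d,k,al:cv2.resize(cv2.convertScaleAbs(read_camera(n)[a:b,c:d,::-1],alpha=al,beta=10),None,fx=k,fy=k,interpolation=cv2.INTER_CUBIC)
A=f('top',130,225,195,325,6,1.8);cv2.imwrite('pics/c4.png',A)
cv2.imwrite('pics/s4.png',f('scene',170,300,215,415,4,1.3))"
```

```text
at [ 0.4389 -0.0258  0.205 ] 0.1386 q [-0.18 -0.32  1.94  0.    1.52 -1.88] F [-0.1 -0.2 -1.6] t 18.85
```

View pics/c4.png

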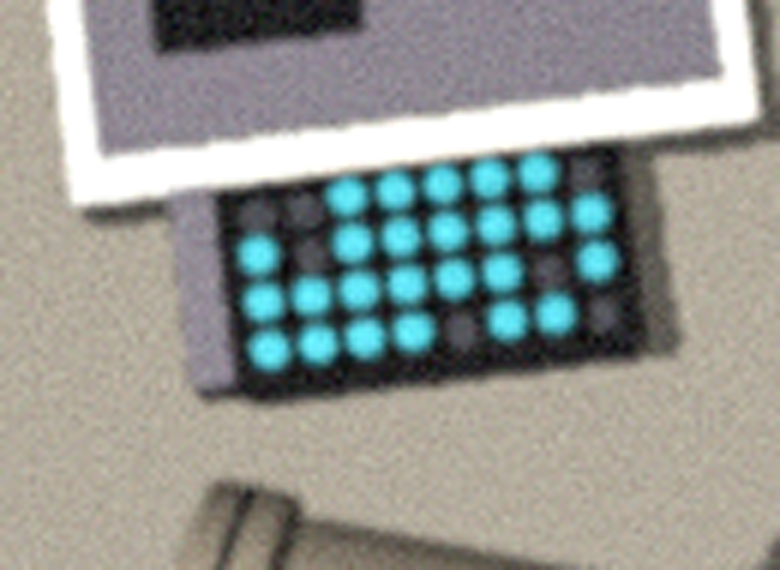

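View pics/s4.png

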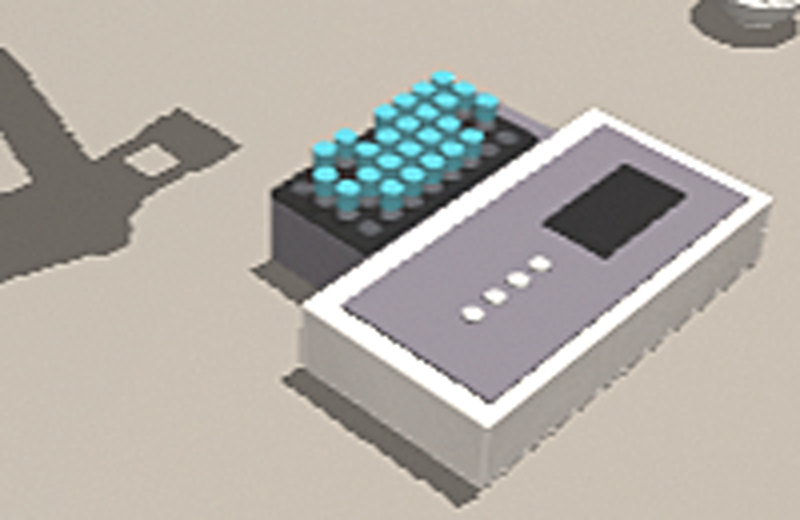

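Both views show the rack home. Its long side is flush with the face from (220,190) to (620,145), and its left end lies along the stop from (220,195) to (235,385). The arm is clear.

```bash
python3 -c "
from plant import *
print(close_job())"
```

```text
the job is handed in; nothing more can be done
None
```

The rack is home in the reader, with one long side flat against the face and its left end against the stop; the arm finished clear, no path went near the jar, dish or block, and the job is handed in at about 19 s of the 48 s.

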